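# Empty the tumbling barrel and leave it to dry

## Task

The rinsed tumbling barrel is lying on its side in the steel tray with four polishing cones still in it. Tip all the cones out into the open tub, then lower the barrel gently, mouth down, over the free drying post until its rim sits all round on the post's collar, and put the lid on the tub so that it is fully home. Leave the smaller barrel on the other post and everything else on the bench where they are.

Things in the scene. Friction and masses are not known exactly. Their poses are not given: they have to be found in the camera images.
- barrel: Black rubber octagonal barrel, closed at one end: 58 mm across flats, 85 long, walls 5, closed end 6, 0.19 to 0.33 kg. Starts lying in the tray, mouth roughly to the left (+y). Origin: middle of its underside flat, 29 from the barrel's axis, half way along. x: from closed end to mouth; z: from that flat through the axis; flats facing +y and -y are 24 wide, to grip.
- barrel_mouth (a point): centre of the barrel's open mouth, in the plane of the rim; axes as the barrel's
- barrel_bottom (a point): centre of the outside of the barrel's closed end, 85 mm from the mouth
- tray: Shallow fixed steel rinse tray, 150 x 130 x 10 mm, floor and walls 3 mm thick, the long side along its x, which points left (from 0.1 rad short of +y to 0.55 rad past it, towards the robot); the barrel lies near its middle, mouth towards its x within 0.1 rad. Origin: centre of its underside, on the bench.
- post: The free drying post, fixed: steel drip saucer 108 mm across, 11 high; in its middle a white collar of four upright fins (a cross 76 across, top 20 above the bench) and a tapered post, 28 thick at the collar, 14 at the tip, which is 76 above the bench. The barrel's rim rests on the fins. Origin: centre of its underside on the bench; z up.
- post_seat (a point): on the free post's axis at the height of the collar's top (20 mm above the bench), where the centre of the barrel's mouth comes to lie
- other_post: The occupied drying post, of the same make as the free one; the smaller barrel stands on it. Origin: centre of its underside.
- other_barrel: The smaller octagonal barrel (50 mm across flats, 75 mm long) already standing mouth down on the occupied post, top 95 mm above the bench; leave it. Origin: centre of its mouth.
- tub: Round grey plastic storage tub, open, fixed to the bench: 80 mm high, 128 mm across the rim and 116 mm at the foot outside, walls and floor 5 mm, 118 mm across inside the mouth. Origin: centre of its underside, on the bench.
- tub_rim (a point): centre of the tub's mouth, at rim height (80 mm)
- lid: Grey lid of the tub, lying knob up on the bench: a disc 132 mm across, 6 thick, over a plug 104 across, 8 deep that drops inside the tub's mouth; a black round knob 24 across on top, from 14 to 38 mm above the underside; 0.13 to 0.21 kg. Origin: centre of the plug's underside, z up.
- lid_knob (a point): middle of the lid's knob, 27 mm above the lid's origin: the place to grip it
- lid_seat (a point): centre of the underside of the lid's disc, 8 mm above its origin; lies at the tub's rim height when the lid is home
- cone0_mid (a point): White ceramic polishing cone, base 17 mm across, 16 mm tall, 10 g; four of them start standing in a row inside the barrel on its lowest inner flat; they slide out when the barrel's mouth is well down. Point on its axis 6 mm above its base.
- cone1_mid (a point): White ceramic polishing cone like the first.
- cone2_mid (a point): White ceramic polishing cone like the first.
- cone3_mid (a point): White ceramic polishing cone like the first.
- vial: White plastic bottle 32 mm across, 58 mm high, a bystander. Origin: centre of its underside.
- flux_jar: Glass jar with a blue cap, 42 mm across, 50 mm high, a bystander. Origin: centre of its underside.
- brush: Brush 150 mm long lying between tray and lid, a bystander.
- hammer: Bench hammer 220 mm long lying on the left, a bystander.
- file: Graver with wooden handle, 170 mm long, lying on the right, a bystander.

How it is judged:
On the way, in this order (a step that is already met when the one before it is completed fails the run):
1. all four cones are in the tub (horizontal distance between each of cone0_mid, cone1_mid, cone2_mid, cone3_mid and tub_rim below 0.058 m and height (world z) of each of cone0_mid, cone1_mid, cone2_mid, cone3_mid below 0.07 m), for 0.2 s.
2. then the barrel stands mouth down on the free post, rim on the collar, and is let go (horizontal distance between barrel_mouth and post_seat below 0.013 m and z of barrel_mouth in the frame of post_seat below 0.004 m and z of barrel_bottom in the frame of post_seat above 0.078 m and angle between the x axis of barrel and the z axis of post, either way round below 0.1 rad and contact force between the fingers and barrel below 0.1 N), for 0.2 s.
At the end, for the whole second after the job is handed in: All four cones in the tub; barrel at rest mouth down on the free post, rim within 4 mm of the collar, within 13 mm of the axis, upright within 6 degrees, released; lid at rest on the tub, disc within 3 mm of the rim, centred within 12 mm, level within 3 degrees (all of step 1 and all of step 2 and horizontal distance between lid_seat and tub_rim below 0.012 m and z of lid_seat in the frame of tub_rim between -0.004 and 0.003 m and angle between lid's own z axis and vertical below 0.06 rad and linear speed of each of barrel, lid below 0.02 m/s); the robot touches nothing.
It fails at once if the smaller barrel is moved by more than 20 mm (distance of other_barrel from where it was at the start of the episode above 0.02 m).
It fails at once if vial, jar, brush, hammer or graver is moved by more than 30 mm (distance of any of vial, flux_jar, brush, hammer, file from where it was at the start of the episode above 0.03 m).
It fails at once if the barrel is slammed onto the post (over 60 N) (contact force between barrel and post above 60 N).
It also fails if it takes over 59 s, if anything falls off the work surface, if the arm or the gripper's body presses on something with over 40 N, if the wrist force passes 120 N, or if a joint passes its speed limit or range.

## Robot

A 6-joint arm with a two-finger parallel gripper is mounted at the origin on the work surface. World frame = base frame: x ahead of the robot, y to its left, z up, the work surface at z = 0. Lengths are in m, angles in rad, forces in N, time in s.
With the tool pointing down it reaches from about 0.25 to 0.725 m from the base axis. Payload 4 kg.
Tool frame: the origin (TCP) lies midway between the tips of the shut fingers; the grasp point (between the pads) lies 19 mm behind it; x points along the fingers, y is the direction in which the jaws open and shut, and the axes are right-handed (so a half turn about x gives the same grasp; the last joint's range is limited). The gripper opens to 85 mm and grips with 20 to 120 N. Pads are 22 mm wide; open, the fingers measure 114 mm over their backs; the gripper's body (76 mm by 85 mm) begins 54 mm behind the grasp point. The pads swing forward as they close: fully open they stand 13 mm farther back than shut.
Start: joints at [1.26, 0.241, 0.005, 1.335, 0, 1.571], TCP at [0.153, 0.476, 0.231] pointing down, gripper open.
Joint ranges: [-2.72, 2.72], [-1.05, 1.87], [-1.09, 1.28], [-1.99, 2.15], [-1.42, 1.44], [-3.14, 3.14]. Speed limits (rad/s): [2.79, 2.79, 3.14, 3.14, 3.14, 3.14].

## Interface

Orientations are given as a unit quaternion [x, y, z, w].
In Python, from workcell import * gives the robot as it stands.
- The arm moves only by the tool play_rows, never from a script. Its argument "plan" is a list of rows, each a list of 7 numbers: the shift along the tool's x, y, z in mm, then the turn, a rotation vector about the tool's x, y, z in rad, then the closure, from -1 (fully open) to 1 (shut). In form: [[x, y, z, rx, ry, rz, grip], ...]. A call has 1 to 20 rows; each row shifts and turns the commanded pose from where the row before left it, along the tool's axes as they then stand; what a row does not reach is not made up. A row lasts 1/12 s, in which the tool goes at most 41.7 mm and 7.16 degrees, less where a joint would pass 70% of its speed; a pose out of reach is approached as far as the arm can. A call with a gripper value outside its range is refused whole. The fingers move at their own pace and stop on an object; the grip force is fixed at half the most. Time passes only in rows, so rows that do not move let the fingers close. It gives the time, the measured TCP pose, the force and the opening at its end, in the units of the state.
- get_obs(): the state, without advancing time (a new reading comes with each control period).
- camera(name): name is "scene" or "top" or "wrist"; returns a dict with "frame" (420x560x3 uint8, red, green, blue), "depth" (420x560 float32, m along the optical axis (not along the pixel's ray), 0 where there is no reading), "fx", "fy", "cx", "cy" (pixels), "camera_from_world" (4x4, takes a point from world to camera coordinates). Camera axes: x right, y up, looking along -z (the intrinsics and any distortion apply to the point x, -y, -z); pixel columns grow to the right and rows downward; lengths in m; the calibration is good to about 2 mm. The wrist camera is an equidistant fisheye: a pixel r from the principal point sees the ray r / f radians off the axis. A picture is of the moment at which its call begins.
- job_done(): hands the job in, once; it reports no verdict.
Trained networks look in a picture, given as the dict that the camera call returned (one of the last four; its "shot" number tells which), for a name from the list of things; names that differ only in an ending like _2 or _b are one class to them, and where a whole thing is asked for, a point or a joint stands for the part that bears it (a point fixed in the world has none). Each returns a list of dicts, best first, with "confidence" (0 to 1); they miss things now and then, are a little off and sometimes report something else, mostly with a low value. They report only what shows in the picture. A call takes as long as a camera call.
- search_frame(thing, picture): "centre" ([x, y, z] in m, in world coordinates, good to about 4 mm: the middle of the surface that is visible of it).
- pinpoint(thing, picture): "centre" ([x, y, z] in m, in world coordinates, good to about 4 mm: a listed point, or the origin of a listed thing).
The state is a dict: "clock": time; "joint_pos": joint angles; "joint_vel": joint speeds; "tau": joint torques, N m; "eef_pos": TCP position; "tool_rot": TCP orientation; "ft_force": force on the tool from outside, world axes, zero at the start; "ft_torque": the same for the moment, N m; "grip_width": finger opening in m.
Only numpy, scipy, OpenCV 4.12 (cv2) and the standard library are available. Lean on these libraries where they do the work, as an engineer would, in place of code of your own. Each camera call takes 0.05 s, during which the arm holds its last target. There are 200 camera calls.

## Working session

There is one attempt and no reset: what is moved stays moved. The work goes in short steps, Python scripts to look and compute and a tool call to move; the robot and the scene stay as the last step left them, time stands still between calls to the robot, and variables do not carry over. Pictures are saved under pics/ and viewed, about 8 in all and at most 12, crops included, and the job is handed in when it is done.

Besides the shell and the picture viewer there is one more tool, called after "Emit:" by a JSON object that holds its "api" and its "payload". play_rows: Moves the arm, as the interface text tells. Its arguments: {"type":"object","properties":{"plan":{"type":"array","items":{"type":"array","items":{"type":"number"}}}},"required":["plan"]}

```bash
mkdir -p pics; ls; python3 - <<'E'
from workcell import *
import cv2,numpy as np
o=get_obs(); print({k:np.round(v,3).tolist() for k,v in o.items()})
for n in ["top","scene"]:
    p=camera(n); cv2.imwrite(f"pics/{n}0.png",p["frame"][:,:,::-1])
    for t in ["barrel","barrel_mouth","barrel_bottom","tray","post","post_seat","other_post","other_barrel","tub","tub_rim","lid","lid_knob","vial","flux_jar","cone0_mid"]:
        r=pinpoint(t,p)[:3 if 'cone' not in t else 5]
        print(n,t,[(np.round(d["centre"],3).tolist(),round(d["confidence"],2)) for d in r])
E
```

```text
pics
{'clock': 0.0, 'joint_pos': [1.26, 0.241, 0.004, 1.335, -0.0, 1.571], 'joint_vel': [-0.001, -0.001, -0.0, 0.001, 0.001, -0.0], 'tau': [0.003, -37.232, 25.241, 0.017, 0.0, -0.0], 'eef_pos': [0.153, 0.475, 0.23], 'tool_rot': [0.109, 0.699, -0.11, 0.698], 'ft_force': [0.129, -0.023, -0.226], 'ft_torque': [-0.015, 0.04, 0.009], 'grip_width': 0.085}
top barrel [([0.474, 0.16, 0.0], 0.56)]
top barrel_mouth [([0.459, 0.202, 0.028], 0.65), ([0.701, -0.168, -0.0], 0.29)]
top barrel_bottom [([0.486, 0.125, 0.034], 0.9)]
top tray [([0.474, 0.151, 0.003], 0.62), ([0.705, -0.17, 0.002], 0.19)]
top post [([0.667, -0.015, -0.0], 0.61)]
top post_seat [([0.665, -0.016, 0.024], 0.67), ([0.592, -0.313, -0.004], 0.26)]
top other_post [([0.591, -0.314, -0.003], 0.76), ([0.702, -0.169, 0.003], 0.25)]
top other_barrel [([0.595, -0.317, 0.017], 0.97)]
top tub [([0.611, 0.32, 0.005], 0.62)]
top tub_rim [([0.601, 0.322, 0.083], 0.93), ([0.387, -0.284, 0.002], 0.75), ([0.668, -0.016, 0.003], 0.54)]
top lid [([0.481, -0.158, 0.002], 0.71), ([0.701, -0.17, 0.002], 0.71)]
top lid_knob [([0.487, -0.158, 0.026
[... 357 characters left out ...]
2, 0.03], 0.69), ([0.392, 0.302, 0.003], 0.25)]
scene post_seat [([0.665, -0.011, 0.019], 0.72)]
scene other_post [([0.594, -0.317, 0.001], 0.88)]
scene other_barrel [([0.6, -0.312, 0.022], 0.59)]
scene tub [([0.609, 0.321, 0.003], 0.69), ([0.662, -0.012, 0.022], 0.66), ([0.484, -0.16, 0.028], 0.28)]
scene tub_rim [([0.611, 0.319, 0.083], 0.75), ([0.665, -0.012, -0.0], 0.44)]
scene lid [([0.488, -0.163, -0.003], 0.85)]
scene lid_knob [([0.605, 0.321, 0.004], 0.48)]
scene vial [([0.692, 0.162, -0.002], 0.63)]
scene flux_jar [([0.706, -0.17, -0.001], 0.84), ([0.474, 0.151, 0.002], 0.39), ([0.609, 0.321, 0.079], 0.37)]
scene cone0_mid [([0.7, -0.166, -0.0], 0.54), ([0.609, 0.322, 0.004], 0.24)]
```

View pics/top0.png

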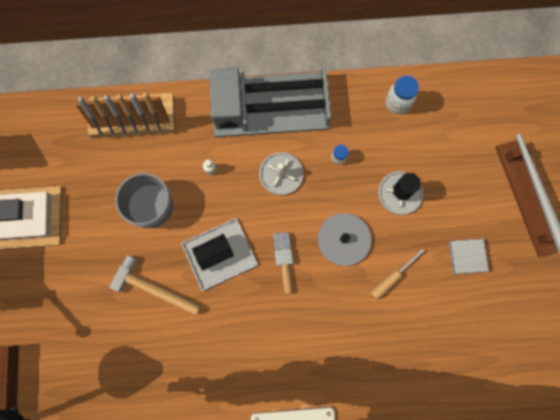

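View pics/scene0.png

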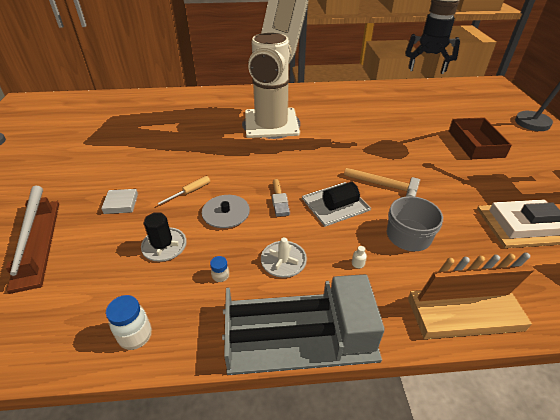

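The top view shows the tub at (145,200), the barrel in its tray at (212,250), the free post at (281,174) and the lid at (345,240). The scene view agrees. My plan is to grip the barrel with the hand leaning 30° towards its closed end. I'll pour sideways over the tub, then turn the tool radially for the post.

```bash
cat > h.py <<'E'
from workcell import *
import numpy as np, cv2
from scipy.spatial.transform import Rotation as R
def axes(maz, phi, tilt=np.radians(30)):
    """tool rotation: barrel mouth at azimuth maz, dipped by phi; tool leaning by tilt"""
    h=np.array([np.cos(maz),np.sin(maz),0]); z=np.array([0,0,1.])
    a=np.pi/2-tilt+phi             # tool dir: angle below horizontal from m
    x=np.cos(a)*h-np.sin(a)*z
    y=np.array([np.sin(maz),-np.cos(maz),0])
    return R.from_matrix(np.c_[x,y,np.cross(x,y)])
def pose(): o=get_obs(); return np.array(o["eef_pos"]),R.from_quat(o["tool_rot"])
def rows(p1,R1,grip,n=None,start=None,vmax=30,wmax=.1):
    """rows for a straight interpolated move from the measured pose"""
    p0,R0=start or pose(); rv=(R0.inv()*R1).as_rotvec(); d=np.asarray(p1)-p0
    n=n or int(max(np.ceil(np.linalg.norm(d)*1e3/vmax),np.ceil(np.linalg.norm(rv)/wmax),1))
    out=[];  Rc=R0
    for i in range(n):
        s=Rc.inv().apply(d/n)*1e3
        out.append([round(float(v),0) for v in s]+[round(float(v),3) for v in rv/n]+[grip]); Rc=Rc*R.from_rotvec(rv/n)
    print(n,"rows:",str(out).replace(".0,",",").replace(" ","")); return np.asarray(p1),R1
def st():
    o=get_obs(); print("t",round(o["clock"],2),"p",np.round(o["eef_pos"],4),"q",np.round(o["joint_pos"],2),"F",np.round(o["ft_force"],1),"w",round(o["grip_width"],4))
def pp(t,pic,k=1): 
    r=pinpoint(t,pic)[:k]; print(t,[(np.round(d["centre"],4).tolist(),round(d["confidence"],2)) for d in r]); return r
E
python3 - <<'E'
from h import *
maz=np.radians(110.2); RG=axes(maz,0); m=np.array([np.cos(maz),np.sin(maz),0])
g=np.array([.474,.163,.032])-0.010*m
rows(g+RG.apply([.025-.11,0,0]),RG,-1)
print(RG.as_matrix().round(2), pose()[1].as_matrix().round(2))
E
```

```text
18 rows: [[7,-13,24,0.049,0.027,0.013,-1],[6,-12,25,0.049,0.027,0.013,-1],[5,-11,26,0.049,0.027,0.013,-1],[4,-10,26,0.049,0.027,0.013,-1],[4,-9,27,0.049,0.027,0.013,-1],[3,-7,27,0.049,0.027,0.013,-1],[2,-6,28,0.049,0.027,0.013,-1],[1,-5,28,0.049,0.027,0.013,-1],[0,-3,28,0.049,0.027,0.013,-1],[-0,-2,28,0.049,0.027,0.013,-1],[-1,-0,28,0.049,0.027,0.013,-1],[-2,1,28,0.049,0.027,0.013,-1],[-3,2,28,0.049,0.027,0.013,-1],[-3,4,28,0.049,0.027,0.013,-1],[-4,5,28,0.049,0.027,0.013,-1],[-5,7,27,0.049,0.027,0.013,-1],[-5,8,27,0.049,0.027,0.013,-1],[-6,9,26,0.049,0.027,0.013,-1]]
[[-0.17  0.94  0.3 ]
 [ 0.47  0.35 -0.81]
 [-0.87 -0.   -0.5 ]] [[ 0.    0.31  0.95]
 [-0.    0.95 -0.31]
 [-1.   -0.    0.  ]]
```

Emit:
{"api": "play_rows", "payload": {"plan": [[7,-13,24,0.049,0.027,0.013,-1],[6,-12,25,0.049,0.027,0.013,-1],[5,-11,26,0.049,0.027,0.013,-1],[4,-10,26,0.049,0.027,0.013,-1],[4,-9,27,0.049,0.027,0.013,-1],[3,-7,27,0.049,0.027,0.013,-1],[2,-6,28,0.049,0.027,0.013,-1],[1,-5,28,0.049,0.027,0.013,-1],[0,-3,28,0.049,0.027,0.013,-1],[0,-2,28,0.049,0.027,0.013,-1],[-1,0,28,0.049,0.027,0.013,-1],[-2,1,28,0.049,0.027,0.013,-1],[-3,2,28,0.049,0.027,0.013,-1],[-3,4,28,0.049,0.027,0.013,-1],[-4,5,28,0.049,0.027,0.013,-1],[-5,7,27,0.049,0.027,0.013,-1],[-5,8,27,0.049,0.027,0.013,-1],[-6,9,26,0.049,0.027,0.013,-1],[0,0,0,0,0,0,-1]]}}

```text
clock: 3.18
eef_pos: [0.495, 0.1122, 0.103]
tool_rot: [0.495, 0.71, -0.288, 0.41]
ft_force: [0.5, 0.7, -0.2]
grip_width: 0.0851
```

```bash
python3 - <<'E'
from h import *
st()
p=camera("wrist"); cv2.imwrite("pics/w1.png",p["frame"][:,:,::-1])
for t in ["barrel","barrel_mouth","barrel_bottom","tray","cone0_mid"]: pp(t,p,4)
p=camera("top")
for t in ["barrel","barrel_mouth","barrel_bottom","tub","tub_rim","post_seat","post"]: pp(t,p,1)
E
```

```text
t 3.18 p [0.495  0.1122 0.103 ] q [-0.05  0.51 -0.07  1.22  0.47  1.11] F [ 0.5  0.7 -0.2] w 0.0851
barrel [([0.4712, 0.1651, 0.0007], 0.81)]
barrel_mouth []
barrel_bottom [([0.4909, 0.1233, 0.0341], 0.89)]
tray [([0.694, 0.1601, 0.0043], 0.43)]
cone0_mid []
barrel [([0.4759, 0.1632, 0.0014], 0.95)]
barrel_mouth [([0.4569, 0.1985, 0.0309], 0.92)]
barrel_bottom [([0.4846, 0.1271, 0.0316], 0.7)]
tub [([0.6091, 0.319, 0.0026], 0.65)]
tub_rim [([0.6001, 0.3235, 0.0807], 0.76)]
post_seat []
post []
```

View pics/w1.png

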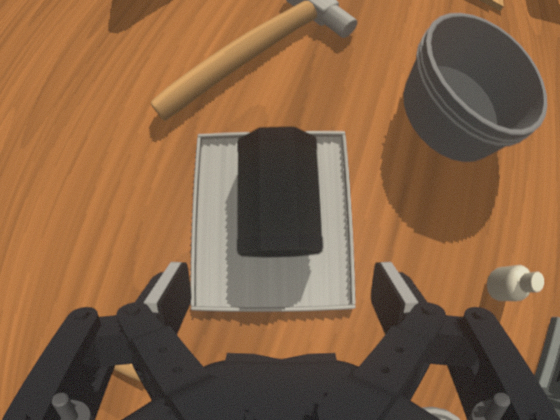

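The wrist picture shows the barrel lying square in the tray, around (280,190), centred between the fingers. I'll fit its axis from depth.

```bash
cat >> h.py <<'E'
def cloud(p):
    f=p["depth"]; v,u=np.nonzero(f>0); d=f[v,u]
    X=np.c_[u,v].astype(float); a=(X-[p["cx"],p["cy"]])/[p["fx"],p["fy"]]
    if p.get("name")=="wrist" or p.get("fish"):
        r=np.linalg.norm(a,axis=1); a=a*(np.tan(r)/np.maximum(r,1e-9))[:,None]
    P=np.c_[a[:,0]*d,-a[:,1]*d,-d]; T=np.linalg.inv(p["camera_from_world"])
    return P@T[:3,:3].T+T[:3,3], p["frame"][v,u]
E
python3 - <<'E'
from h import *
p=camera("wrist"); p["fish"]=1
P,c=cloud(p)
k=(P[:,2]>.02)&(P[:,2]<.09)&(np.linalg.norm(P[:,:2]-[.474,.163],axis=1)<.062)&(c.max(1)<70)
Q=P[k]; print(len(Q), "top z",np.percentile(Q[:,2],[50,90,98]))
(cx,cy),(w,h),a=cv2.minAreaRect((Q[:,:2]*1e3).astype(np.float32)); print("rect",cx,cy,w,h,a)
T=Q[Q[:,2]>np.percentile(Q[:,2],98)-.004]; 
(cx,cy),(w,h),a=cv2.minAreaRect((T[:,:2]*1e3).astype(np.float32)); print("top flat",cx,cy,w,h,a)
E
```

```text
9783 top z [0.05935779 0.06120509 0.06185167]
rect 473.03997802734375 162.89234924316406 56.95045852661133 85.35163879394531 21.403026580810547
top flat 472.9283142089844 162.62005615234375 32.65056610107422 84.62957000732422 21.09217071533203
```

```bash
python3 - <<'E'
from h import *
maz=np.radians(111.2); RG=axes(maz,0); m=np.array([np.cos(maz),np.sin(maz),0])
g=np.array([.473,.1628,.033])-0.010*m
s=rows(g+RG.apply([.025-.09,0,0]),RG,-1)
rows(g+RG.apply([.025,0,0]),RG,-1,start=s,vmax=15)
E
```

```text
1 rows: [[18,-1,2,-0.011,0.002,-0.005,-1]]
7 rows: [[13,-0,0,0,0,0,-1],[13,-0,0,0,0,0,-1],[13,-0,0,0,0,0,-1],[13,-0,0,0,0,0,-1],[13,-0,0,0,0,0,-1],[13,-0,0,0,0,0,-1],[13,-0,0,0,0,0,-1]]
```

Emit:
{"api": "play_rows", "payload": {"plan": [[18,-1,2,-0.011,0.002,-0.005,-1],[13,0,0,0,0,0,-1],[13,0,0,0,0,0,-1],[13,0,0,0,0,0,-1],[13,0,0,0,0,0,-1],[13,0,0,0,0,0,-1],[13,0,0,0,0,0,-1],[12,0,0,0,0,0,-1],[0,0,0,0,0,0,-1],[0,0,0,0,0,0,1],[0,0,0,0,0,0,1],[0,0,0,0,0,0,1],[0,0,0,0,0,0,1],[0,0,0,0,0,0,1],[0,0,0,0,0,0,1],[0,0,0,0,0,0,1]]}}

```text
clock: 5.27
eef_pos: [0.4736, 0.1644, 0.0119]
tool_rot: [0.49, 0.714, -0.282, 0.413]
ft_force: [1.4, -4.0, 6.1]
grip_width: 0.0576
```

```bash
python3 - <<'E'
from h import *
st()
maz=np.radians(111.2); RG=axes(maz,0)
p,r=pose(); print((r.inv()*RG).as_rotvec().round(3), np.linalg.norm(p-[.473,.1628,.033]))
m=np.array([np.cos(maz),np.sin(maz),0])
# lift, mouth up 10deg, then to tub: grasp 20mm behind tub centre
R1=axes(maz,np.radians(-10)); s=rows(p+[0,0,.11],R1,1,vmax=15,wmax=.03)
tz=np.array([.605,.3205,0]); maz2=np.radians(117); m2=np.array([np.cos(maz2),np.sin(maz2),0]); R2=axes(maz2,np.radians(-10))
g=tz-.025*m2+[0,0,.137]
s=rows(g+R2.apply([.025,0,0]),R2,1,start=s,vmax=18)
E
```

```text
t 5.27 p [0.4736 0.1644 0.0119] q [ 0.04  0.58 -0.23  0.94  0.49  1.2 ] F [ 1.4 -4.   6.1] w 0.0576
[-0.     0.001 -0.002] 0.021118498837641286
8 rows: [[-12,0,-7,-0,0.022,-0,1],[-12,0,-7,-0,0.022,-0,1],[-12,0,-7,-0,0.022,-0,1],[-11,0,-8,-0,0.022,-0,1],[-11,0,-8,-0,0.022,-0,1],[-11,0,-8,-0,0.022,-0,1],[-11,0,-8,-0,0.022,-0,1],[-11,0,-9,-0,0.022,-0,1]]
12 rows: [[5,15,-5,-0.006,0,-0.005,1],[5,15,-5,-0.006,0,-0.005,1],[5,15,-5,-0.006,0,-0.005,1],[5,15,-5,-0.006,0,-0.005,1],[5,15,-5,-0.006,0,-0.005,1],[5,15,-5,-0.006,0,-0.005,1],[5,15,-5,-0.006,0,-0.005,1],[4,15,-5,-0.006,0,-0.005,1],[4,15,-5,-0.006,0,-0.005,1],[4,16,-5,-0.006,0,-0.005,1],[4,16,-4,-0.006,0,-0.005,1],[4,16,-4,-0.006,0,-0.005,1]]
```

Emit:
{"api": "play_rows", "payload": {"plan": [[-12,0,-7,0,0.022,0,1],[-12,0,-7,0,0.022,0,1],[-12,0,-7,0,0.022,0,1],[-11,0,-8,0,0.022,0,1],[-11,0,-8,0,0.022,0,1],[-11,0,-8,0,0.022,0,1],[-11,0,-8,0,0.022,0,1],[-11,0,-9,0,0.022,0,1],[5,15,-5,-0.006,0,-0.005,1],[5,15,-5,-0.006,0,-0.005,1],[5,15,-5,-0.006,0,-0.005,1],[5,15,-5,-0.006,0,-0.005,1],[5,15,-5,-0.006,0,-0.005,1],[5,15,-5,-0.006,0,-0.005,1],[5,15,-5,-0.006,0,-0.005,1],[4,15,-5,-0.006,0,-0.005,1],[4,15,-5,-0.006,0,-0.005,1],[4,16,-5,-0.006,0,-0.005,1],[4,16,-4,-0.006,0,-0.005,1],[4,16,-4,-0.006,0,-0.005,1]]}}

```text
clock: 6.93
eef_pos: [0.6078, 0.3112, 0.1147]
tool_rot: [0.476, 0.771, -0.223, 0.359]
ft_force: [0.4, 0.5, -3.4]
grip_width: 0.0573
```

```bash
python3 - <<'E'
from h import *
st()
pic=camera("top"); P,c=cloud(pic)
for t in ["tub","tub_rim","barrel_mouth","barrel_bottom"]: pp(t,pic)
pic=camera("scene"); cv2.imwrite("pics/s2.png",pic["frame"][:,:,::-1])
for t in ["tub","tub_rim","barrel_mouth","barrel_bottom"]: pp(t,pic)
p,r=pose(); print("grasp",p-r.apply([.025,0,0]), "x",r.apply([1,0,0]))
E
```

```text
t 6.93 p [0.6078 0.3112 0.1147] q [0.19 0.82 0.47 1.44 0.67 1.22] F [ 0.4  0.5 -3.4] w 0.0573
tub [([0.6106, 0.3195, 0.005], 0.92)]
tub_rim [([0.602, 0.323, 0.0814], 0.73)]
barrel_mouth [([0.5928, 0.341, 0.1419], 0.63)]
barrel_bottom [([0.6257, 0.2727, 0.1259], 0.74)]
tub [([0.6069, 0.3189, 0.0042], 0.71)]
tub_rim [([0.6096, 0.3186, 0.0831], 0.74)]
barrel_mouth [([0.5919, 0.3459, 0.1403], 0.75)]
barrel_bottom [([0.6298, 0.2719, 0.1275], 0.65)]
grasp [0.61524543 0.29600562 0.13585258] x [-0.28720934  0.5761982  -0.76518392]
```

View pics/s2.png

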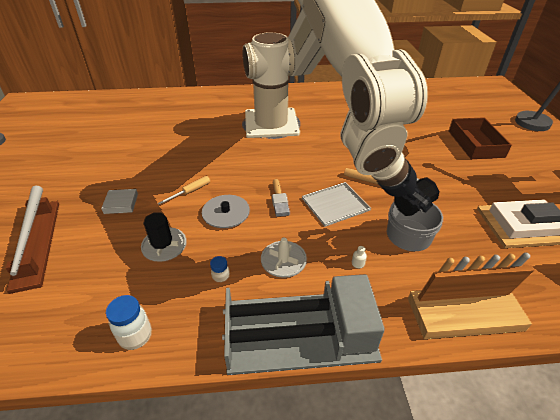

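The picture shows the barrel held over the tub at about (425,195), with its mouth still slightly up. Next I tip it.

```bash
python3 - <<'E'
from h import *
p,r=pose(); maz=np.radians(116.5); m=np.array([np.cos(maz),np.sin(maz),0])
g0=p-r.apply([.025,0,0]); g1=np.array([.606,.320,.137])-.005*m
n=18; out=[]; 
for i in range(1,n+1):
    Rn=axes(maz,np.radians(-10+100*i/n)); g=g0+(g1-g0)*i/n; q=g+Rn.apply([.025,0,0])
    out.append([round(v) for v in r.inv().apply(q-p)*1e3]+[round(float(v),3) for v in (r.inv()*Rn).as_rotvec()]+[1]); p,r=q,Rn
print(str(out).replace(" ",""))
E
```

```text
[[1,0,2,-0.0,-0.098,-0.0,1],[0,0,1,-0.0,-0.097,-0.0,1],[0,0,1,-0.0,-0.097,0.0,1],[0,0,1,0.0,-0.097,0.0,1],[0,0,1,-0.0,-0.097,0.0,1],[0,0,1,0.0,-0.097,-0.0,1],[0,0,1,-0.0,-0.097,0.0,1],[0,0,1,0.0,-0.097,-0.0,1],[0,0,1,0.0,-0.097,0.0,1],[0,0,1,-0.0,-0.097,-0.0,1],[0,0,1,0.0,-0.097,-0.0,1],[-1,0,1,0.0,-0.097,-0.0,1],[-1,0,1,0.0,-0.097,0.0,1],[-1,0,1,0.0,-0.097,-0.0,1],[-1,0,2,0.0,-0.097,0.0,1],[-1,0,2,-0.0,-0.097,0.0,1],[-1,0,2,0.0,-0.097,-0.0,1],[-1,0,2,0.0,-0.097,-0.0,1]]
```

Emit:
{"api": "play_rows", "payload": {"plan": [[1,0,2,0,-0.098,0,1],[0,0,1,0,-0.097,0,1],[0,0,1,0,-0.097,0,1],[0,0,1,0,-0.097,0,1],[0,0,1,0,-0.097,0,1],[0,0,1,0,-0.097,0,1],[0,0,1,0,-0.097,0,1],[0,0,1,0,-0.097,0,1],[0,0,1,0,-0.097,0,1],[0,0,1,0,-0.097,0,1],[0,0,1,0,-0.097,0,1],[-1,0,1,0,-0.097,0,1],[-1,0,1,0,-0.097,0,1],[-1,0,1,0,-0.097,0,1],[-1,0,2,0,-0.097,0,1],[-1,0,2,0,-0.097,0,1],[-1,0,2,0,-0.097,0,1],[-1,0,2,0,-0.097,0,1],[0,0,0,0,0,0,1],[0,0,0,0,0,0,1]]}}

```text
clock: 9.1
eef_pos: [0.6133, 0.2985, 0.1219]
tool_rot: [0.135, 0.222, -0.509, 0.821]
ft_force: [-0.1, -0.7, -3.2]
grip_width: 0.0574
```

```bash
python3 - <<'E'
from h import *
st()
p,r=pose(); maz=np.radians(116.5); print("grasp",p-r.apply([.025,0,0]),"err",(r.inv()*axes(maz,np.pi/2)).as_rotvec().round(3), "x",r.apply([1,0,0]))
pic=camera("top")
for t in ["cone0_mid","barrel_mouth","barrel_bottom"]: pp(t,pic,6)
pic=camera("wrist");cv2.imwrite("pics/w3.png",pic["frame"][:,:,::-1])
for t in ["cone0_mid","barrel_mouth","barrel_bottom"]: pp(t,pic,6)
E
```

```text
t 9.1 p [0.6133 0.2985 0.1219] q [ 0.82  1.01  0.62  1.72 -0.94  2.21] F [-0.1 -0.7 -3.2] w 0.0574
grasp [0.60372686 0.31790297 0.13446011] err [ 0.005 -0.002  0.002] x [ 0.38389058 -0.77504272 -0.50193307]
cone0_mid [([0.5996, 0.3162, 0.1665], 0.21)]
barrel_mouth [([0.6011, 0.3146, 0.0805], 0.73)]
barrel_bottom [([0.5999, 0.3207, 0.1635], 0.94), ([0.69, 0.1635, -0.002], 0.73), ([0.3878, -0.2806, 0.0045], 0.7)]
cone0_mid []
barrel_mouth [([0.6051, 0.3131, 0.0835], 0.79)]
barrel_bottom [([0.6073, 0.3149, 0.1719], 0.86), ([0.6049, 0.3144, 0.0832], 0.24)]
```

View pics/w3.png

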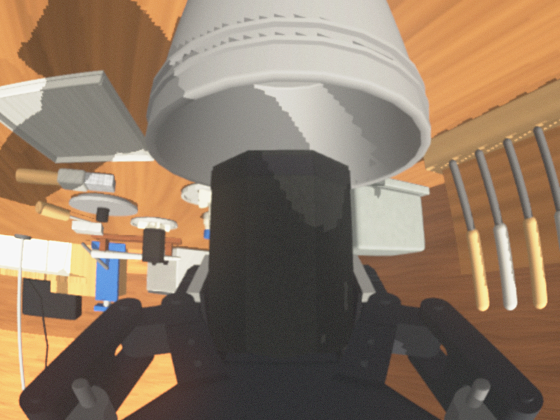

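```bash
python3 - <<'E'
from h import *
p,r=pose(); s=rows(p+[0,0,.055],r,1,vmax=20)
maz=np.radians(178.8); Rn=axes(maz,np.pi/2)
g=np.array([.666,-.0135,.180]); tgt=g+Rn.apply([.025,0,0])
out=rows(tgt,Rn,1,start=s,vmax=25)
E
```

```text
3 rows: [[-9,0,16,0,0,0,1],[-9,0,16,0,0,0,1],[-9,0,16,0,0,0,1]]
13 rows: [[21,-6,11,-0.042,0,0.072,1],[21,-8,11,-0.042,0,0.072,1],[20,-10,10,-0.042,0,0.072,1],[19,-11,10,-0.042,0,0.072,1],[19,-13,9,-0.042,0,0.072,1],[17,-15,9,-0.042,0,0.072,1],[16,-17,8,-0.042,0,0.072,1],[15,-18,7,-0.042,0,0.072,1],[14,-19,7,-0.042,0,0.072,1],[12,-21,6,-0.042,0,0.072,1],[11,-22,5,-0.042,0,0.072,1],[9,-23,4,-0.042,0,0.072,1],[8,-23,3,-0.042,0,0.072,1]]
```

Emit:
{"api": "play_rows", "payload": {"plan": [[-9,0,16,0,0,0,1],[-9,0,16,0,0,0,1],[-9,0,16,0,0,0,1],[0,0,0,0,0,0,1],[0,0,0,0,0,0,1]]}}

```text
clock: 9.92
eef_pos: [0.6153, 0.2979, 0.182]
tool_rot: [0.138, 0.22, -0.508, 0.821]
ft_force: [-0.4, 0.5, -3.6]
grip_width: 0.0576
```

```bash
python3 - <<'E'
from h import *
st()
a=camera("scene");b=camera("top");w=camera("wrist")
for x in (a,b,w):
    for d in search_frame("cone0_mid",x)[:6]: print(np.round(d["centre"],3),round(d["confidence"],2))
    print()
def crop(x,c,h,s=3):
    q=x["camera_from_world"]@np.r_[c,1]; u=x["cx"]+x["fx"]*q[0]/-q[2]; v=x["cy"]-x["fy"]*q[1]/-q[2]; u,v=int(u),int(v)
    return cv2.resize(x["frame"][max(v-h,0):v+h,max(u-h,0):u+h,::-1],(400,400))
cv2.imwrite("pics/c4.png",np.hstack([crop(a,[.607,.32,.06],45),cv2.resize(w["frame"][0:280,120:460,::-1],(400,400))]))
E
```

```text
t 9.92 p [0.6153 0.2979 0.182 ] q [ 0.82  0.96  0.67  1.82 -0.95  2.21] F [-0.4  0.5 -3.6] w 0.0576
```

View pics/c4.png

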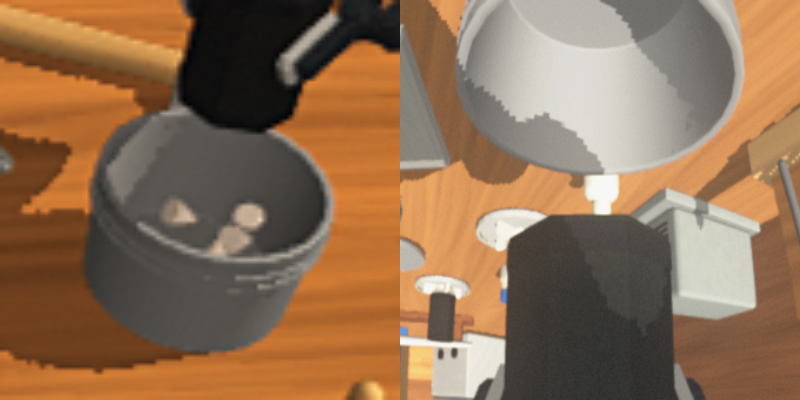

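The left crop shows three cones in the tub at (178,212), (248,215) and (230,243). The fourth could be hidden behind the near wall. I'll shake the barrel over the tub, then carry on and recount from the top.

Emit:
{"api": "play_rows", "payload": {"plan": [[0,0,0,0,0.1,0,1],[0,0,0,0,0.1,0,1],[0,0,0,0,-0.1,0,1],[0,0,0,0,-0.1,0,1],[0,0,0,0,-0.1,0,1],[0,0,0,0,-0.1,0,1],[0,0,0,0,0.1,0,1],[0,0,0,0,0.1,0,1],[8,0,-14,0,0,0,1],[-8,0,14,0,0,0,1],[0,0,0,0,0,0,1],[0,0,0,0,0,0,1]]}}

```text
clock: 11.22
eef_pos: [0.6152, 0.298, 0.1806]
tool_rot: [0.137, 0.22, -0.508, 0.822]
ft_force: [0.4, -0.7, -2.8]
grip_width: 0.0573
```

Emit:
{"api": "play_rows", "payload": {"plan": [[21,-6,11,-0.042,0,0.072,1],[21,-8,11,-0.042,0,0.072,1],[20,-10,10,-0.042,0,0.072,1],[19,-11,10,-0.042,0,0.072,1],[19,-13,9,-0.042,0,0.072,1],[17,-15,9,-0.042,0,0.072,1],[16,-17,8,-0.042,0,0.072,1],[15,-18,7,-0.042,0,0.072,1],[14,-19,7,-0.042,0,0.072,1],[12,-21,6,-0.042,0,0.072,1],[11,-22,5,-0.042,0,0.072,1],[9,-23,4,-0.042,0,0.072,1],[8,-23,3,-0.042,0,0.072,1],[0,0,0,0,0,0,1],[0,0,0,0,0,0,1]]}}

```text
clock: 12.47
eef_pos: [0.635, 0.0479, 0.1581]
tool_rot: [0.04, 0.268, -0.129, 0.954]
ft_force: [0.6, 1.3, -2.7]
grip_width: 0.0574
```

```bash
python3 - <<'E'
from h import *
st()
p,r=pose(); print("grasp",p-r.apply([.025,0,0]),"err",(r.inv()*axes(np.radians(178.8),np.pi/2)).as_rotvec().round(3))
a=camera("scene");b=camera("top");w=camera("wrist")
for x in (a,b,w):
    for t in ["cone0_mid","barrel_mouth","barrel_bottom","post_seat","post"]: pp(t,x,5)
    print()
def crop(x,c,h,s=3):
    q=x["camera_from_world"]@np.r_[c,1]; u=x["cx"]+x["fx"]*q[0]/-q[2]; v=x["cy"]-x["fy"]*q[1]/-q[2]; u,v=int(u),int(v)
    return cv2.resize(x["frame"][max(v-h,0):v+h,max(u-h,0):u+h,::-1],(400,400))
cv2.imwrite("pics/c5.png",np.vstack([np.hstack([crop(b,[.607,.32,.02],30),crop(a,[.666,-.013,.1],60)])]))
# barrel closed end and rim from depth in scene+top
for x in (a,b):
    P,c=cloud(x); k=(P[:,2]>.1)&(np.linalg.norm(P[:,:2]-[.666,-.0135],axis=1)<.045)&(c.max(1)<60)
    Q=P[k]; T=Q[Q[:,2]>.2]; print(len(Q),len(T),"z max",np.percentile(Q[:,2],[2,98]) if len(Q) else 0, T.min(0) if len(T) else 0,T.max(0) if len(T) else 0)
E
```

```text
t 12.47 p [0.635  0.0479 0.1581] q [ 0.29  0.26 -0.82 -0.46 -0.47  0.32] F [ 0.6  1.3 -2.7] w 0.0574
grasp [0.61445364 0.05355265 0.17115544] err [-0.133 -0.023  0.211]
cone0_mid [([0.564, 0.3306, 0.0142], 0.53)]
barrel_mouth [([0.6146, 0.0539, 0.1152], 0.96), ([0.6911, 0.1641, -0.0005], 0.42), ([0.4846, -0.1592, 0.0102], 0.17)]
barrel_bottom [([0.6173, 0.0523, 0.2054], 0.78), ([0.4844, -0.1588, 0.0115], 0.24)]
post_seat [([0.663, -0.0117, 0.0195], 0.95), ([0.3906, 0.3, -0.0013], 0.64), ([0.4837, -0.1649, 0.0314], 0.49)]
post [([0.6657, -0.0151, 0.0018], 0.68), ([0.4361, -0.0056, -0.0037], 0.43)]

cone0_mid [([0.4865, -0.1587, 0.0259], 0.69), ([0.6048, 0.3209, 0.0831], 0.4)]
barrel_mouth []
barrel_bottom [([0.6154, 0.0591, 0.2038], 0.83), ([0.7022, -0.1717, 0.0018], 0.69)]
post_seat [([0.6653, -0.0127, 0.0222], 0.91)]
post [([0.6684, -0.012, 0.0002], 0.61)]

cone0_mid []
barrel_mouth [([0.6158, 0.0555, 0.1177], 0.82)]
barrel_bottom [([0.6184, 0.0571, 0.2013], 0.66)]
post_seat [([0.6729, -0.0125, 0.0222], 0.65)]
post [([0.6653, -0.0138, -0.0054], 0.82)]

0 0 z max 0 0 0
0 0 z max 0 0 0
```

View pics/c5.png

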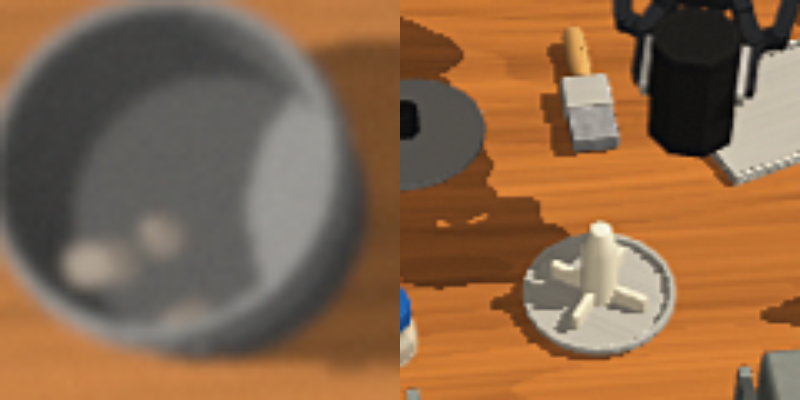

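The barrel hangs level, but the move stopped short because a joint hit its speed cap. The top crop shows cones at (85,262), (158,235) and (185,312), plus a possible fourth at (122,265). I'll finish the move and count again with sharper crops.

```bash
python3 - <<'E'
from h import *
Rn=axes(np.radians(178.8),np.pi/2); g=np.array([.666,-.0135,.175])
rows(g+Rn.apply([.025,0,0]),Rn,1,vmax=12)
fs=[]
for n,c,h in [("scene",[.607,.32,.04],36),("top",[.607,.32,.02],28)]:
    x=[camera(n) for _ in range(4)]; f=np.mean([y["frame"] for y in x],0)[:,:,::-1]; x=x[0]
    q=x["camera_from_world"]@np.r_[c,1]; u=int(x["cx"]+x["fx"]*q[0]/-q[2]); v=int(x["cy"]-x["fy"]*q[1]/-q[2])
    k=np.clip(f[v-h:v+h,u-h:u+h]*1.4,0,255).astype(np.uint8); fs.append(cv2.resize(k,(400,400),interpolation=cv2.INTER_CUBIC))
cv2.imwrite("pics/c6.png",np.hstack(fs))
E
```

```text
7 rows: [[8,-7,5,-0.019,-0.003,0.029,1],[8,-8,5,-0.019,-0.003,0.029,1],[7,-8,5,-0.019,-0.003,0.029,1],[7,-8,5,-0.019,-0.003,0.029,1],[7,-8,5,-0.019,-0.003,0.029,1],[7,-9,4,-0.019,-0.003,0.029,1],[6,-9,4,-0.019,-0.003,0.029,1]]
```

View pics/c6.png

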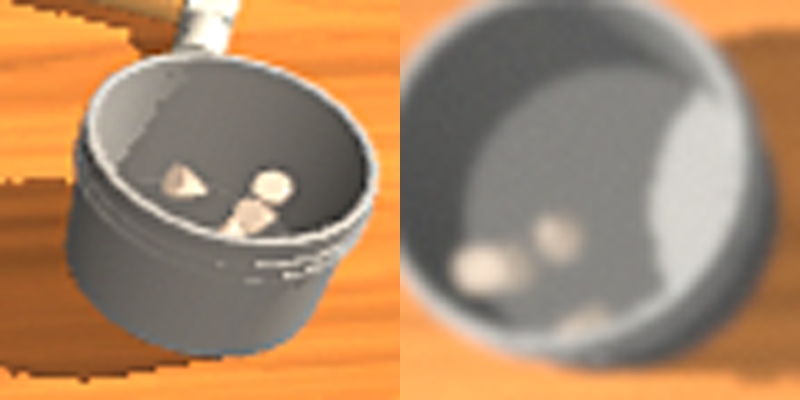

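The left crop shows cones at (183,180) and (270,187), plus a 27 mm long cluster at (250,220). The right crop has a double-width blob at (495,268). A cone is 17 mm, so both views fit four cones in the tub. No cone shows elsewhere in the views I checked, so I continue to the post.

Emit:
{"api": "play_rows", "payload": {"plan": [[8,-7,5,-0.019,-0.003,0.029,1],[8,-8,5,-0.019,-0.003,0.029,1],[7,-8,5,-0.019,-0.003,0.029,1],[7,-8,5,-0.019,-0.003,0.029,1],[7,-8,5,-0.019,-0.003,0.029,1],[7,-9,4,-0.019,-0.003,0.029,1],[6,-9,4,-0.019,-0.003,0.029,1],[0,0,0,0,0,0,1],[0,0,0,0,0,0,1]]}}

```text
clock: 14.52
eef_pos: [0.6877, -0.0151, 0.1615]
tool_rot: [0.002, 0.259, -0.012, 0.966]
ft_force: [-0.0, 0.7, -3.8]
grip_width: 0.0572
```

```bash
python3 - <<'E'
from h import *
st()
Rn=axes(np.radians(178.8),np.pi/2); p,r=pose(); print("grasp",p-r.apply([.025,0,0]),"err",(r.inv()*Rn).as_rotvec().round(3))
a=camera("scene");b=camera("top");w=camera("wrist");w["fish"]=1
for x in (a,b,w):
    for t in ["barrel_mouth","barrel_bottom","post_seat","post"]: pp(t,x,1)
for x in (a,b,w):
    P,c=cloud(x); k=(P[:,2]>.1)&(P[:,2]<.25)&(np.linalg.norm(P[:,:2]-[.666,-.0135],axis=1)<.05)&(c.max(1)<60)
    Q=P[k]; zt=np.percentile(Q[:,2],99) ; T=Q[Q[:,2]>zt-.006]; (cx,cy),(ww,h),an=cv2.minAreaRect((T[:,:2]*1e3).astype(np.float32)); print(len(Q),"z",np.percentile(Q[:,2],[1,99]),"top rect",cx,cy,ww,h)
    k=(P[:,2]>.05)&(P[:,2]<.09)&(np.linalg.norm(P[:,:2]-[.666,-.0135],axis=1)<.03)
    if k.sum(): print("post",k.sum(),P[k].mean(0),P[k].min(0),P[k].max(0))
E
```

```text
t 14.52 p [ 0.6877 -0.0151  0.1615] q [-0.02  0.32 -0.79 -0.58 -0.01  0.  ] F [-0.   0.7 -3.8] w 0.0572
grasp [ 0.66609011 -0.01458401  0.17405081] err [ 0.    -0.     0.004]
barrel_mouth [([0.6712, -0.0115, 0.1186], 0.86)]
barrel_bottom [([0.6652, -0.0139, 0.2067], 0.63)]
post_seat [([0.6632, -0.0142, 0.0207], 0.78)]
post [([0.6662, -0.0148, -0.0018], 0.94)]
barrel_mouth []
barrel_bottom [([0.6661, -0.0131, 0.2044], 0.88)]
post_seat []
post []
barrel_mouth [([0.6645, -0.0135, 0.119], 0.72)]
barrel_bottom [([0.6697, -0.0094, 0.2089], 0.96)]
post_seat [([0.6726, -0.013, 0.0205], 0.56)]
post []
1677 z [0.12528967 0.22073286] top rect 625.047607421875 -12.99091911315918 60.2087516784668 17.992021560668945
post 114 [ 0.67364067 -0.01756525  0.06493801] [ 0.66046411 -0.02939657  0.05052235] [ 0.68072769 -0.00560439  0.07928752]
836 z [0.17318016 0.21600605] top rect 624.3936767578125 -12.007057189941406 64.47905731201172 15.423601150512695
18943 z [0.12665042 0.19334049] top rect 634.9553833007812 -13.734329223632812 37.85451889038086 56.393089294433594
post 2211 [ 0.65867716 -0.01580964  0.06404757] [ 0.65180187 -0.02886328  0.0500063 ] [ 0.67241056 -0.00357666  0.07666299]
```

Emit:
{"api": "play_rows", "payload": {"plan": [[4,-1,-7,0,0,0.002,1],[4,0,-7,0,0,0.002,1],[4,0,-7,0,0,0,1],[4,0,-7,0,0,0,1],[4,0,-7,0,0,0,1],[4,0,-7,0,0,0,1],[4,0,-7,0,0,0,1],[4,0,-7,0,0,0,1],[4,0,-7,0,0,0,1],[4,0,-7,0,0,0,1],[2,0,-4,0,0,0,1],[1,0,-2,0,0,0,1],[0,0,0,0,0,0,1],[0,0,0,0,0,0,1]]}}

```text
clock: 16.43
eef_pos: [0.6872, -0.0149, 0.0747]
tool_rot: [0.002, 0.258, -0.009, 0.966]
ft_force: [0.8, -0.4, -3.0]
grip_width: 0.0574
```

```bash
python3 - <<'E'
from h import *
st()
p,r=pose(); print("grasp",p-r.apply([.025,0,0]))
a=camera("scene");b=camera("top");w=camera("wrist")
for x in (a,b,w):
    for t in ["barrel_mouth","barrel_bottom","post"]: pp(t,x,1)
cv2.imwrite("pics/c7.png",np.hstack([cv2.resize(a["frame"][180:300,220:360,::-1],(400,343),interpolation=cv2.INTER_CUBIC),cv2.resize(w["frame"][:,:,::-1],(400,343))]))
E
```

```text
t 16.43 p [ 0.6872 -0.0149  0.0747] q [-0.02  0.55 -0.84 -0.87  0.   -0.  ] F [ 0.8 -0.4 -3. ] w 0.0574
grasp [ 0.66551097 -0.0145168   0.0871392 ]
barrel_mouth [([0.6703, -0.0142, 0.0347], 0.69)]
barrel_bottom [([0.6667, -0.0155, 0.122], 0.91)]
post [([0.6637, -0.0167, -0.0026], 0.57)]
barrel_mouth []
barrel_bottom [([0.6656, -0.0124, 0.1224], 0.61)]
post []
barrel_mouth [([0.6659, -0.0147, 0.0333], 0.96)]
barrel_bottom [([0.6676, -0.0142, 0.1179], 0.91)]
post [([0.6656, -0.0166, -0.0015], 0.74)]
```

View pics/c7.png

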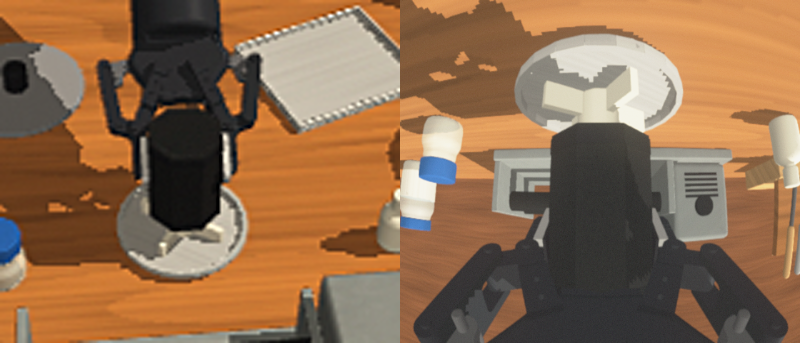

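The barrel is over the post, centred on the fins, with its mouth about 14 mm above the collar. I lower it slowly.

Emit:
{"api": "play_rows", "payload": {"plan": [[1,0,-2,0,0,0,1],[1,0,-2,0,0,0,1],[1,0,-2,0,0,0,1],[1,0,-2,0,0,0,1],[1,0,-1,0,0,0,1],[0,0,0,0,0,0,1]]}}

```text
clock: 17.53
eef_pos: [0.6865, -0.0149, 0.0633]
tool_rot: [0.002, 0.259, -0.009, 0.966]
ft_force: [-0.4, -0.2, -3.3]
grip_width: 0.0574
```

Emit:
{"api": "play_rows", "payload": {"plan": [[0.5,0,-1,0,0,0,1],[0.5,0,-1,0,0,0,1],[0,0,0,0,0,0,1]]}}

```text
clock: 17.78
eef_pos: [0.6866, -0.0149, 0.0616]
tool_rot: [0.002, 0.259, -0.009, 0.966]
ft_force: [1.2, 0.3, -3.4]
grip_width: 0.0574
```

Emit:
{"api": "play_rows", "payload": {"plan": [[0.5,0,-1,0,0,0,1],[0,0,0,0,0,0,1]]}}

```text
clock: 17.95
eef_pos: [0.6869, -0.0149, 0.0613]
tool_rot: [0.002, 0.258, -0.009, 0.966]
ft_force: [-0.3, 0.2, -1.7]
grip_width: 0.0573
```

Emit:
{"api": "play_rows", "payload": {"plan": [[0.5,0,-1,0,0,0,1],[0,0,0,0,0,0,1]]}}

```text
clock: 18.12
eef_pos: [0.6875, -0.0149, 0.0612]
tool_rot: [0.002, 0.257, -0.009, 0.966]
ft_force: [-1.3, -0.3, 2.3]
grip_width: 0.0571
```

Emit:
{"api": "play_rows", "payload": {"plan": [[0,0,0,0,0,0,0.2],[0,0,0,0,0,0,-0.2],[0,0,0,0,0,0,-0.6],[0,0,0,0,0,0,-1],[0,0,0,0,0,0,-1],[0,0,0,0,0,0,-1],[-5,0,0,0,0,0,-1],[-10,0,0,0,0,0,-1],[-15,0,0,0,0,0,-1],[-20,0,0,0,0,0,-1],[-25,0,0,0,0,0,-1],[-25,0,0,0,0,0,-1],[-25,0,0,0,0,0,-1],[0,0,0,0,0,0,-1]]}}

```text
clock: 19.28
eef_pos: [0.5786, -0.0129, 0.1264]
tool_rot: [0.002, 0.255, -0.009, 0.967]
ft_force: [-0.4, -0.6, 0.7]
grip_width: 0.0857
```

```bash
python3 - <<'E'
from h import *
st()
a=camera("scene");w=camera("wrist");w["fish"]=1;b=camera("top")
for x in (a,w,b):
    for t in ["barrel_mouth","barrel_bottom","lid","lid_knob"]: pp(t,x,1)
P,c=cloud(w); k=(P[:,2]>.03)&(P[:,2]<.13)&(np.linalg.norm(P[:,:2]-[.667,-.0145],axis=1)<.045)
Q=P[k]; print("z",np.percentile(Q[:,2],[95,99])); T=Q[Q[:,2]>.101]; print(len(T),T.mean(0))
if len(T)>20:
    A=np.c_[T[:,:2]-T[:,:2].mean(0),np.ones(len(T))]; print("slope",np.linalg.lstsq(A,T[:,2],rcond=None)[0]); print(cv2.minAreaRect((T[:,:2]*1e3).astype(np.float32)))
k=(P[:,2]>.03)&(P[:,2]<.06)&(np.linalg.norm(P[:,:2]-[.485,-.159],axis=1)<.03)&(c.max(1)<70); print("knob",k.sum(),P[k].mean(0) if k.any() else 0)
P,c=cloud(b)
k=(P[:,2]>.018)&(P[:,2]<.06)&(np.linalg.norm(P[:,:2]-[.485,-.159],axis=1)<.03); print("knob top",k.sum(),P[k].mean(0),P[k].max(0))
k=(P[:,2]>.006)&(P[:,2]<.03)&(np.linalg.norm(P[:,:2]-[.485,-.159],axis=1)<.08); print("disc",cv2.minEnclosingCircle((P[k][:,:2]*1e3).astype(np.float32)))
k=(P[:,2]>.07)&(P[:,2]<.1)&(np.linalg.norm(P[:,:2]-[.607,.32],axis=1)<.08); print("rim",k.sum(),cv2.minEnclosingCircle((P[k][:,:2]*1e3).astype(np.float32)),P[k][:,2].mean())
# next move: above lid, tool down, jaw radial
az=np.arctan2(-.159,.485); jy=np.array([np.cos(az),np.sin(az),0]); x=np.array([0,0,-1.]); R2=R.from_matrix(np.c_[x,jy,np.cross(x,jy)])
print("alt yaw rotvec for jaw tangential"); 
jt=np.array([-np.sin(az),np.cos(az),0]); R3=R.from_matrix(np.c_[x,jt,np.cross(x,jt)])
rows([.485,-.159,.14],R3,-1,vmax=22)
E
```

```text
t 19.28 p [ 0.5786 -0.0129  0.1264] q [-0.03  0.31 -1.09 -0.88  0.01 -0.  ] F [-0.4 -0.6  0.7] w 0.0857
barrel_mouth [([0.6693, -0.0125, 0.0205], 0.88)]
barrel_bottom [([0.664, -0.012, 0.1068], 0.76)]
lid [([0.4879, -0.1638, -0.0053], 0.84)]
lid_knob [([0.4863, -0.1641, 0.0268], 0.94)]
barrel_mouth [([0.6666, -0.0164, 0.0204], 0.92)]
barrel_bottom [([0.667, -0.0153, 0.106], 0.79)]
lid [([0.6968, -0.1674, 0.0003], 0.23)]
lid_knob []
barrel_mouth [([0.6634, -0.0163, 0.0213], 0.7)]
barrel_bottom [([0.6635, -0.0134, 0.1061], 0.89)]
lid [([0.4798, -0.1593, 0.0018], 0.86)]
lid_knob [([0.4847, -0.1596, 0.0272], 0.95)]
z [0.10433413 0.10448154]
890 [ 0.65278666 -0.01457586  0.10362267]
slope [ 0.03965605 -0.00165907  0.10362267]
((661.2041625976562, -14.602733612060547), (58.37269592285156, 52.7049560546875), 89.21237182617188)
knob 0 0
knob top 92 [ 0.48391289 -0.15786157  0.03393331] [ 0.5072032  -0.13528469  0.04127512]
disc ((481.7317810058594, -159.16529846191406), 68.55432891845703)
rim 439 ((606.6159057617188, 321.2215270996094), 65.1552963256836) 0.07705179494842976
alt yaw rotvec for jaw tangential
11 rows: [[-8,-13,-3,0.025,0.094,-0.014,-1],[-7,-14,-3,0.025,0.094,-0.014,-1],[-7,-14,-3,0.025,0.094,-0.014,-1],[-6,-14,-4,0.025,0.094,-0.014,-1],[-6,-14,-4,0.025,0.094,-0.014,-1],[-5,-14,-4,0.025,0.094,-0.014,-1],[-5,-15,-4,0.025,0.094,-0.014,-1],[-4,-15,-4,0.025,0.094,-0.014,-1],[-3,-15,-4,0.025,0.094,-0.014,-1],[-3,-15,-4,0.025,0.094,-0.014,-1],[-2,-15,-4,0.025,0.094,-0.014,-1]]
```

Emit:
{"api": "play_rows", "payload": {"plan": [[-8,-13,-3,0.025,0.094,-0.014,-1],[-7,-14,-3,0.025,0.094,-0.014,-1],[-7,-14,-3,0.025,0.094,-0.014,-1],[-6,-14,-4,0.025,0.094,-0.014,-1],[-6,-14,-4,0.025,0.094,-0.014,-1],[-5,-14,-4,0.025,0.094,-0.014,-1],[-5,-15,-4,0.025,0.094,-0.014,-1],[-4,-15,-4,0.025,0.094,-0.014,-1],[-3,-15,-4,0.025,0.094,-0.014,-1],[-3,-15,-4,0.025,0.094,-0.014,-1],[-2,-15,-4,0.025,0.094,-0.014,-1],[0,0,0,0,0,0,-1],[0,0,0,0,0,0,-1]]}}

```text
clock: 21.12
eef_pos: [0.5012, -0.1484, 0.1295]
tool_rot: [0.104, 0.661, -0.103, 0.736]
ft_force: [0.4, -0.1, -0.1]
grip_width: 0.0852
```

```bash
python3 - <<'E'
from h import *
st()
w=camera("wrist");w["fish"]=1
for t in ["lid","lid_knob"]: pp(t,w,1)
P,c=cloud(w)
k=(P[:,2]>.033)&(P[:,2]<.045)&(np.linalg.norm(P[:,:2]-[.485,-.159],axis=1)<.025)&(c.max(1)<70)
if k.any(): print("knob",k.sum(),P[k].mean(0),cv2.minEnclosingCircle((P[k][:,:2]*1e3).astype(np.float32)))
k=(P[:,2]>.009)&(P[:,2]<.02)&(np.linalg.norm(P[:,:2]-[.485,-.159],axis=1)<.08); print("disc",k.sum(),np.median(P[k],0),cv2.minEnclosingCircle((P[k][:,:2]*1e3).astype(np.float32)))
az=np.arctan2(-.159,.485);x=np.array([0,0,-1.])
jt=np.array([-np.sin(az),np.cos(az),0]); R3=R.from_matrix(np.c_[x,jt,np.cross(x,jt)])
s=rows([.485,-.1595,.06],R3,-1,vmax=22)
E
```

```text
t 21.12 p [ 0.5012 -0.1484  0.1295] q [-0.3   0.28 -0.23  0.96  0.02 -0.  ] F [ 0.4 -0.1 -0.1] w 0.0852
lid [([0.4868, -0.1619, -0.0007], 0.61)]
lid_knob [([0.489, -0.1591, 0.0236], 0.71)]
knob 723 [ 0.48283471 -0.15962386  0.03714179] ((483.0599365234375, -159.8997039794922), 11.62744426727295)
disc 18370 [ 0.47744364 -0.15682715  0.0135466 ] ((483.884765625, -160.35989379882812), 66.15449523925781)
4 rows: [[17,-4,-4,0.006,0.026,-0.004,-1],[17,-4,-4,0.006,0.026,-0.004,-1],[17,-4,-3,0.006,0.026,-0.004,-1],[17,-4,-3,0.006,0.026,-0.004,-1]]
```

Emit:
{"api": "play_rows", "payload": {"plan": [[17,-4,-4,0.006,0.026,-0.004,-1],[17,-4,-4,0.006,0.026,-0.004,-1],[17,-4,-3,0.006,0.026,-0.004,-1],[17,-4,-3,0.006,0.026,-0.004,-1],[0,0,0,0,0,0,-1],[0,0,0,0,0,0,-1]]}}

```text
clock: 21.77
eef_pos: [0.4852, -0.1585, 0.0604]
tool_rot: [0.112, 0.699, -0.111, 0.698]
ft_force: [0.1, -0.3, 1.0]
grip_width: 0.0854
```

```bash
python3 - <<'E'
from h import *
st()
az=np.arctan2(-.159,.485);x=np.array([0,0,-1.])
jt=np.array([-np.sin(az),np.cos(az),0]); R3=R.from_matrix(np.c_[x,jt,np.cross(x,jt)])
s=rows([.4835,-.1600,.0165],R3,-1,vmax=12)
E
```

```text
t 21.77 p [ 0.4852 -0.1585  0.0604] q [-0.32  0.4  -0.24  0.93  0.   -0.  ] F [ 0.1 -0.3  1. ] w 0.0854
4 rows: [[11,-0,-0,0,-0.001,-0,-1],[11,-0,-0,0,-0.001,-0,-1],[11,-0,-0,0,-0.001,-0,-1],[11,-0,-0,0,-0.001,-0,-1]]
```

Emit:
{"api": "play_rows", "payload": {"plan": [[11,-1,-1,0,0,0,-1],[11,-1,0,0,0,0,-1],[11,0,0,0,0,0,-1],[11,0,0,0,0,0,-1],[0,0,0,0,0,0,-1],[0,0,0,0,0,0,1],[0,0,0,0,0,0,1],[0,0,0,0,0,0,1],[0,0,0,0,0,0,1],[0,0,0,0,0,0,1],[0,0,0,0,0,0,1],[0,0,0,0,0,0,1],[0,0,0,0,0,0,1],[0,0,0,0,0,0,1]]}}

```text
clock: 22.93
eef_pos: [0.4855, -0.1612, 0.0181]
tool_rot: [0.112, 0.698, -0.111, 0.699]
ft_force: [-1.3, 0.9, 6.5]
grip_width: 0.0217
```

Emit:
{"api": "play_rows", "payload": {"plan": [[0,0,0,0,0,0,1],[-5,0,0,0,0,0,1],[-10,0,0,0,0,0,1],[-15,0,0,0,0,0,1],[-15,0,0,0,0,0,1],[0,0,0,0,0,0,1],[0,0,0,0,0,0,1]]}}

```text
clock: 23.52
eef_pos: [0.4858, -0.1614, 0.0631]
tool_rot: [0.112, 0.698, -0.111, 0.699]
ft_force: [-0.1, 0.1, -1.4]
grip_width: 0.022
```

```bash
python3 - <<'E'
from h import *
st()
p0,r0=pose()
a=camera("scene");w=camera("wrist");w["fish"]=1
for x in (a,w):
    for t in ["lid","lid_knob","lid_seat"]: pp(t,x,1)
P,c=cloud(w)
k=(P[:,2]>.03)&(P[:,2]<.085)&(np.linalg.norm(P[:,:2]-p0[:2],axis=1)<.075)&(c.min(1)>70); Q=P[k]
print("disc z pct",np.percentile(Q[:,2],[5,50,95]))
zm=np.median(Q[:,2]); Q=Q[abs(Q[:,2]-zm)<.012]; A=np.c_[Q[:,:2]-p0[:2],np.ones(len(Q))]; print("plane",np.linalg.lstsq(A,Q[:,2],rcond=None)[0],cv2.minEnclosingCircle((Q[:,:2]*1e3).astype(np.float32)))
cv2.imwrite("pics/w8.png",w["frame"][:,:,::-1])
E
```

```text
t 23.52 p [ 0.4858 -0.1614  0.0631] q [-0.32  0.4  -0.24  0.93  0.   -0.  ] F [-0.1  0.1 -1.4] w 0.022
lid [([0.4887, -0.1633, 0.0425], 0.55)]
lid_knob [([0.4835, -0.1668, 0.0716], 0.83)]
lid_seat [([0.4842, -0.1638, 0.0572], 0.77)]
lid []
lid_knob [([0.4878, -0.1634, 0.0691], 0.79)]
lid_seat []
disc z pct [0.05666614 0.05765212 0.05873689]
plane [-0.00111236 -0.00020924  0.05764741] ((483.31768798828125, -160.88735961914062), 66.02471923828125)
```

View pics/w8.png

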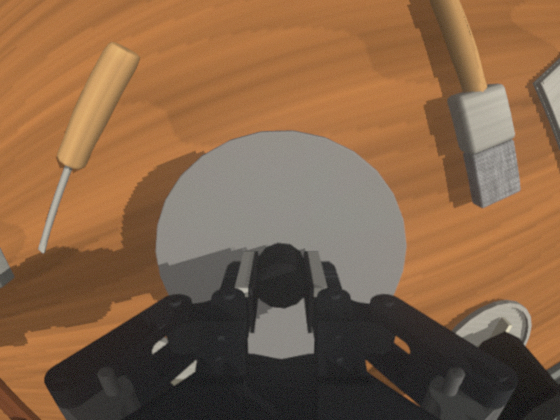

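The wrist picture shows the knob gripped at (280,273), with the lid lifted and level. The disc sits about 2.5 mm inward of the TCP. I move it over the tub.

```bash
python3 - <<'E'
from h import *
p,r=pose(); s=rows(p+[0,0,.1],r,1,vmax=25)
az=np.arctan2(.3212,.6066);x=np.array([0,0,-1.]); jt=np.array([-np.sin(az),np.cos(az),0]); R3=R.from_matrix(np.c_[x,jt,np.cross(x,jt)])
t=np.array([.6066,.3212,.155])+.0025*R3.apply([0,0,1])
rows(t,R3,1,start=s,vmax=30)
E
```

```text
4 rows: [[-25,0,-0,0,0,0,1],[-25,0,-0,0,0,0,1],[-25,0,-0,0,0,0,1],[-25,0,-0,0,0,0,1]]
17 rows: [[0,29,-2,-0.047,-0,-0,1],[0,29,-1,-0.047,-0,-0,1],[0,29,1,-0.047,-0,-0,1],[0,29,2,-0.047,-0,-0,1],[0,29,4,-0.047,-0,-0,1],[0,29,5,-0.047,-0,-0,1],[0,29,6,-0.047,-0,-0,1],[0,28,8,-0.047,-0,-0,1],[0,28,9,-0.047,-0,-0,1],[0,27,10,-0.047,-0,-0,1],[0,27,12,-0.047,-0,-0,1],[0,26,13,-0.047,-0,-0,1],[0,26,14,-0.047,-0,-0,1],[0,25,15,-0.047,-0,-0,1],[0,24,17,-0.047,-0,-0,1],[0,23,18,-0.047,-0,-0,1],[0,23,19,-0.047,-0,-0,1]]
```

Emit:
{"api": "play_rows", "payload": {"plan": [[-25,0,0,0,0,0,1],[-25,0,0,0,0,0,1],[-25,0,0,0,0,0,1],[-25,0,0,0,0,0,1],[0,0,0,0,0,0,1]]}}

```text
clock: 24.33
eef_pos: [0.488, -0.1623, 0.1672]
tool_rot: [0.112, 0.695, -0.112, 0.701]
ft_force: [0.8, -0.9, -0.9]
grip_width: 0.0222
```

Emit:
{"api": "play_rows", "payload": {"plan": [[0,29,-2,-0.047,0,0,1],[0,29,-1,-0.047,0,0,1],[0,29,1,-0.047,0,0,1],[0,29,2,-0.047,0,0,1],[0,29,4,-0.047,0,0,1],[0,29,5,-0.047,0,0,1],[0,29,6,-0.047,0,0,1],[0,28,8,-0.047,0,0,1],[0,28,9,-0.047,0,0,1],[0,27,10,-0.047,0,0,1],[0,27,12,-0.047,0,0,1],[0,26,13,-0.047,0,0,1],[0,26,14,-0.047,0,0,1],[0,25,15,-0.047,0,0,1],[0,24,17,-0.047,0,0,1],[0,23,18,-0.047,0,0,1],[0,23,19,-0.047,0,0,1],[0,0,0,0,0,0,1],[0,0,0,0,0,0,1]]}}

```text
clock: 25.92
eef_pos: [0.6099, 0.3216, 0.1605]
tool_rot: [-0.169, 0.687, 0.17, 0.686]
ft_force: [-0.5, -0.7, -1.4]
grip_width: 0.0216
```

```bash
python3 - <<'E'
from h import *
st()
p0,r0=pose()
a=camera("scene");b=camera("top");w=camera("wrist");w["fish"]=1
for x in (a,b,w):
    for t in ["lid_seat","tub_rim"]: pp(t,x,1)
P,c=cloud(w)
k=(P[:,2]>.11)&(P[:,2]<.18)&(np.linalg.norm(P[:,:2]-p0[:2],axis=1)<.08)&(c.min(1)>70); Q=P[k]; Q=Q[abs(Q[:,2]-np.median(Q[:,2]))<.006]
print("disc",np.median(Q[:,2]),cv2.minEnclosingCircle((Q[:,:2]*1e3).astype(np.float32)))
az=np.arctan2(.3212,.6066);x=np.array([0,0,-1.]); jt=np.array([-np.sin(az),np.cos(az),0]); R3=R.from_matrix(np.c_[x,jt,np.cross(x,jt)])
t=np.array([.6066,.3212,.105])+.0025*R3.apply([0,0,1]); rows(t,R3,1,vmax=12)
E
```

```text
t 25.92 p [0.6099 0.3216 0.1605] q [0.48 0.66 0.48 1.39 0.   0.  ] F [-0.5 -0.7 -1.4] w 0.0216
lid_seat [([0.6088, 0.3213, 0.1539], 0.87)]
tub_rim [([0.6065, 0.318, 0.0809], 0.95)]
lid_seat [([0.6132, 0.3187, 0.1517], 0.75)]
tub_rim [([0.606, 0.3231, 0.0839], 0.72)]
lid_seat [([0.6128, 0.3218, 0.151], 0.9)]
tub_rim []
disc 0.1569193967203925 ((608.6090698242188, 319.1600341796875), 66.08040618896484)
5 rows: [[12,1,-0,-0.001,0,-0,1],[12,1,-0,-0.001,0,-0,1],[12,1,-0,-0.001,0,-0,1],[12,1,-0,-0.001,0,-0,1],[12,1,-0,-0.001,0,-0,1]]
```

Emit:
{"api": "play_rows", "payload": {"plan": [[12,1,0,0,0,0,1],[11,1,-1,0,0,0,1],[11,1,0,0,0,0,1],[11,0,0,0,0,0,1],[10,0,0,0,0,0,1],[3,0,0,0,0,0,1],[3,0,0,0,0,0,1],[0,0,0,0,0,0,1]]}}

```text
clock: 27.03
eef_pos: [0.6081, 0.3222, 0.1012]
tool_rot: [-0.168, 0.687, 0.169, 0.686]
ft_force: [-0.6, -0.5, -0.7]
grip_width: 0.0218
```

Emit:
{"api": "play_rows", "payload": {"plan": [[2,0,0,0,0,0,1],[2,0,0,0,0,0,1],[0,0,0,0,0,0,1]]}}

```text
clock: 27.28
eef_pos: [0.6084, 0.3225, 0.098]
tool_rot: [-0.168, 0.686, 0.169, 0.687]
ft_force: [0.1, 0.8, -1.8]
grip_width: 0.0216
```

Emit:
{"api": "play_rows", "payload": {"plan": [[1,0,0,0,0,0,1],[1,0,0,0,0,0,1],[0,0,0,0,0,0,1]]}}

```text
clock: 27.53
eef_pos: [0.6083, 0.3224, 0.0958]
tool_rot: [-0.168, 0.687, 0.169, 0.687]
ft_force: [0.0, -0.6, -0.9]
grip_width: 0.0217
```

Emit:
{"api": "play_rows", "payload": {"plan": [[1,0,0,0,0,0,1],[1,0,0,0,0,0,1],[1,0,0,0,0,0,1],[0,0,0,0,0,0,1]]}}

```text
clock: 27.87
eef_pos: [0.6081, 0.3223, 0.0925]
tool_rot: [-0.168, 0.687, 0.169, 0.687]
ft_force: [0.6, 0.2, -1.0]
grip_width: 0.0216
```

Emit:
{"api": "play_rows", "payload": {"plan": [[1,0,0,0,0,0,1],[1,0,0,0,0,0,1],[0,0,0,0,0,0,1]]}}

```text
clock: 28.12
eef_pos: [0.6082, 0.3224, 0.0906]
tool_rot: [-0.168, 0.687, 0.169, 0.687]
ft_force: [0.1, -0.7, -2.3]
grip_width: 0.0219
```

Emit:
{"api": "play_rows", "payload": {"plan": [[1,0,0,0,0,0,1],[0,0,0,0,0,0,1]]}}

```text
clock: 28.28
eef_pos: [0.6083, 0.3224, 0.0905]
tool_rot: [-0.168, 0.687, 0.169, 0.687]
ft_force: [-1.4, -0.8, 2.5]
grip_width: 0.0218
```

Emit:
{"api": "play_rows", "payload": {"plan": [[1,0,0,0,0,0,1],[0,0,0,0,0,0,1]]}}

```text
clock: 28.45
eef_pos: [0.6083, 0.3224, 0.0905]
tool_rot: [-0.168, 0.686, 0.169, 0.687]
ft_force: [-2.4, -1.1, 6.7]
grip_width: 0.0215
```

Contact came at the expected height, so I release and retreat straight up.

Emit:
{"api": "play_rows", "payload": {"plan": [[-2,0,0,0,0,0,1],[0,0,0,0,0,0,0.3],[0,0,0,0,0,0,0],[0,0,0,0,0,0,-0.5],[0,0,0,0,0,0,-1],[0,0,0,0,0,0,-1],[0,0,0,0,0,0,-1],[-10,0,0,0,0,0,-1],[-20,0,0,0,0,0,-1],[-30,0,0,0,0,0,-1],[-20,0,-20,0,0,0,-1],[-10,0,-30,0,0,0,-1],[0,0,-30,0,0,0,-1],[0,0,0,0,0,0,-1],[0,0,0,0,0,0,-1]]}}

```text
clock: 29.7
eef_pos: [0.5359, 0.2844, 0.182]
tool_rot: [-0.168, 0.687, 0.169, 0.687]
ft_force: [0.8, 0.3, 1.3]
grip_width: 0.0854
```

```bash
python3 - <<'E'
from h import *
st()
a=camera("scene");b=camera("top");w=camera("wrist");w["fish"]=1
for x in (a,b,w):
    for t in ["lid_seat","tub_rim","barrel_mouth","barrel_bottom"]: pp(t,x,1)
for x in (w,b):
    P,c=cloud(x)
    k=(P[:,2]>.078)&(P[:,2]<.1)&(np.linalg.norm(P[:,:2]-[.607,.32],axis=1)<.08)&(c.min(1)>60); Q=P[k]
    if len(Q)>50: 
        A=np.c_[Q[:,:2]-[.607,.32],np.ones(len(Q))]; print("disc",np.median(Q[:,2]),cv2.minEnclosingCircle((Q[:,:2]*1e3).astype(np.float32)),"slope",np.linalg.lstsq(A,Q[:,2],rcond=None)[0])
cv2.imwrite("pics/s9.png",a["frame"][:,:,::-1])
E
```

```text
t 29.7 p [0.5359 0.2844 0.182 ] q [0.49 0.48 0.22 1.31 0.   0.01] F [0.8 0.3 1.3] w 0.0854
lid_seat [([0.6066, 0.3202, 0.084], 0.75)]
tub_rim [([0.593, -0.3145, 0.0025], 0.6)]
barrel_mouth [([0.6702, -0.0155, 0.0162], 0.88)]
barrel_bottom [([0.6619, -0.015, 0.1054], 0.68)]
lid_seat [([0.6142, 0.3239, 0.0819], 0.9)]
tub_rim []
barrel_mouth [([0.6664, -0.0205, 0.0179], 0.64)]
barrel_bottom [([0.6664, -0.0127, 0.1075], 0.58)]
lid_seat [([0.609, 0.3259, 0.0801], 0.98)]
tub_rim []
barrel_mouth [([0.6668, -0.0173, 0.0221], 0.91)]
barrel_bottom []
disc 0.08584562864274306 ((606.7866821289062, 322.48345947265625), 66.29853057861328) slope [0.00135181 0.00102645 0.08582981]
disc 0.084856923223523 ((609.0399169921875, 319.05731201171875), 65.96369934082031) slope [0.00621316 0.00377317 0.08491285]
```

View pics/s9.png

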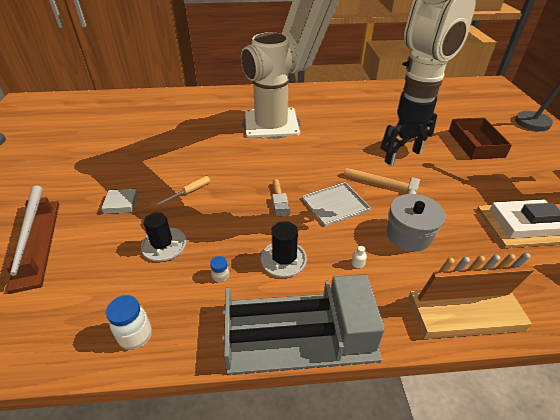

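The picture shows the lid home on the tub at (416,220), the barrel upright on the post at (284,245), and nothing else disturbed. I make one last barrel-level check and hand in.

```bash
python3 - <<'E'
from h import *
b=camera("top"); P,c=cloud(b)
k=(P[:,2]>.095)&(P[:,2]<.12)&(np.linalg.norm(P[:,:2]-[.666,-.0145],axis=1)<.024); Q=P[k]
A=np.c_[Q[:,:2]-Q[:,:2].mean(0),np.ones(len(Q))]; s=np.linalg.lstsq(A,Q[:,2],rcond=None)[0]; print(len(Q),Q.mean(0),s)
if len(Q)>30 and np.hypot(*s[:2])<.09 and abs(s[2]-.105)<.004: print("handing in",job_done())
E
```

```text
300 [ 0.66579542 -0.01419997  0.10332537] [-0.00295093 -0.0089351   0.10332537]
the job is handed in; nothing more can be done
handing in None
```

I tipped the cones into the tub, set the barrel mouth down on the free post, put the lid on the tub and handed the job in at about 30 s. No verdict came back, so this rests on my own last checks:

- **Cones:** I never saw four clearly separate cones. Two views showed three distinct ones plus a double-width cluster that fits a fourth. I shook the barrel over the tub after tipping, and no cone was visible on the bench. The detector was no help for counting them.
- **Barrel:** It sits within about 2 mm of the post's axis. Its top is at 103–105 mm, against 105 mm when fully seated, and the depth fit shows a tilt of about 0.01 rad. Some detector points suggested up to 0.09 rad of lean, which I took as detector noise because the depth fit disagreed. I lowered the barrel until the wrist force changed by only about 5 N.
- **Lid:** The top of the disc is at 85–86 mm, against 86 mm when fully home. It is centred to about 1–3 mm and level within 0.01 rad.
- **Everything else:** The smaller barrel and the other bench items look undisturbed in the final scene picture. The gripper is open and clear of everything.

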